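# Seat a splined gear in a gearbox hub and keep it pressed

### The job

Pull the red drawer of the small parts cabinet out to its stop and leave it open. Take the brass gear out of it, turn it until the four splines of its stem mesh with the slots of the upright hub on the green gearbox, and slide it fully home, the gear's underside flat against the hub's face. A spring inside pushes it out again, so finish still gripping the gear and pressing it fully home (as if a second person were about to fit the retaining clip), and do not disturb the loose things round about.

Things in the scene. Friction and masses are not known exactly. Their poses are not given: they have to be found in the camera images.
- cabinet: small grey steel cabinet 200 mm deep (x), 170 mm wide (y), 125 mm high, fixed on the worktop, with one red-fronted drawer. Origin: centre of its underside; the drawer front faces its -x and slides out along -x.
- drawer (a joint): how far the drawer is out, in m: 0 shut, stop at 0.110. About 1 N of friction; stays where it is left. Sides and back are low (38 mm above the worktop); only the red front (12 mm thick, top edge 115 mm above the worktop) is tall.
- handle (a point): middle of the drawer's steel bar handle: round bar, 11 mm diameter, 90 mm long, parallel to the cabinet's y, 35 mm in front of the red front, 85 mm above the worktop, 40 mm below the cabinet's roof. Can be pinched from above, fingers closing along the cabinet's x.
- stand (a point): in the drawer, moving with it: centre of the top of the black stand block (80 x 90 mm, 46 mm above the worktop), 103 mm behind the handle bar, 56 mm behind the red front. The gear stands here, its stem hanging at any yaw in a plain round hole 32 mm wide, the disc resting on the block. With the drawer at its stop the cabinet's roof edge is 54 mm behind it.
- gear: brass gear, about 180 g, upright in the stand. Origin: centre of its stem's tip (16 mm above the worktop in the stand), z up. Stem 0-30 mm: cross of four splines along its x and y, 28 mm tip to tip, 6 mm wide, rounded lower edges. Toothed disc 30-38 mm, 63 mm across. Square steel boss 24 x 24 mm, 38-68 mm, to grip from above; its sides are parallel to x and y, in line with the splines.
- gearbox: green gearbox, 150 x 112 mm at its foot, 45 mm high, fixed to the worktop; a dark motor sticks out at its +x end, a steel stub shaft at -x. In the middle of its top stands a round steel hub, 50 mm across, its flat face 80 mm above the worktop. A bolted blue vice, 140 mm high, stands between it and the cabinet. Origin: centre of the underside.
- hub_mouth (a point): centre of the hub's face, 80 mm above the worktop, axes as the gearbox. Here opens a cross-shaped socket along x and y: slots 8.4 mm wide, 31 mm tip to tip, 35 mm deep. The gear fits at any of the four quarter turns. Fully home, its disc lies on the hub's face and the stem's tip is 30 mm below this point.
- ejector (a joint): how far the spring-loaded copper pin in the socket is pressed down, in m. At 0 its top is 20 mm below the hub's face; with the gear fully home it reads about 0.010. Spring: 4 N at first touch, 8 N at home; the gear's own weight does not move it.
- thread_lock: small brown glass bottle with a black dropper cap, 33 mm across, 102 mm tall, upright; loose bystander, to be left alone. Origin: centre of its underside.
- tape_measure: yellow and black tape measure, 36 x 83 x 66 mm, standing; loose bystander, to be left alone. Origin: centre of its underside.
- cassette: flat silver bicycle sprocket cassette, 103 mm across, 22 mm high; loose bystander, to be left alone. Origin: centre of its underside.
- spanner_13: steel spanner, 183 x 24 x 6 mm, lying along its x, near the right end of the worktop, beyond which a tall locker stands (from about x = 0.43, y = -0.62); loose bystander, to be left alone. Origin: centre of its underside.
- electrical_tape: black roll of tape, 68 mm across, 19 mm high; loose bystander, to be left alone. Origin: centre of its underside.

How it is judged:
By the outcome, as a careful person would: the job done as asked, in the order asked, and still so for the second after the job is handed in, while the arm keeps its last pose, push and grip.
It also fails if it takes over 67 s, if anything falls off the work surface, if the arm or the gripper's body presses on something with over 40 N, if the wrist force passes 120 N, or if a joint passes its speed limit or range.

### The arm

A 6-joint arm with a two-finger parallel gripper is mounted at the origin on a cart in front of the work surface, level with it; the furniture and walls round the work are solid. World frame = base frame: x ahead of the robot, y to its left, z up, the work surface at z = 0. Lengths are in m, angles in degrees, forces in N, time in s.
With the tool pointing down it reaches from about 0.35 to 0.875 m from the base axis. Payload 4.2 kg.
Tool frame: the origin (TCP) lies between the finger pads; the fingertips stand 19 mm ahead of it and the grasp point (between the pads) is the TCP; z points along the fingers, y is the line along which they close (so a half turn about z gives the same grasp; the last joint's range is limited). The gripper opens to 87 mm and grips with 3 to 60 N. Pads are 19 mm wide; open, the fingers measure 117 mm over their backs; the gripper's body (75 mm by 190 mm) begins 51 mm behind the grasp point.
Start: joints at [77.957, 22.042, 0.453, 0, -68.411, -14.817], TCP at [0.282, 0.558, 0.207] pointing down, gripper open.
Joint ranges: [-179.83, 179.83], [-69.29, 118.12], [-61.27, 80.66], [-181.25, 117.63], [-171.15, -9.14], [-177.46, 177.46]. Speed limits (degrees/s): [159.86, 159.86, 180, 180, 180, 180].

### API

Orientations are given as a 3x3 rotation matrix whose columns are the frame's x, y, z axes.
In Python, from station import r gives the robot as it stands.
- The arm moves only by the tool drive_tool, never from a script. Its argument "steps" is one flat list of numbers, 7 for each row, row after row: the turn, a rotation vector about the tool's x, y, z in rad, then the shift along the tool's x, y, z in m, then the opening, from 0 (shut) to 1 (fully open). A call has 1 to 10 rows; each row shifts and turns the commanded pose from where the row before left it, along the tool's axes as they then stand; what a row does not reach is not made up. A row lasts 1/12 s, in which the tool goes at most 41.7 mm and 7.16 degrees, less where a joint would pass 70% of its speed; a pose out of reach is approached as far as the arm can. A call is refused whole if a number of a shift passes 0.0417 or a number of a turn 0.125, either way. A call with a gripper value outside its range is refused whole. The fingers move at their own pace and stop on an object; the grip force is fixed at half the most. Time passes only in rows, so rows that do not move let the fingers close. It gives the time, the measured TCP pose, the force, the opening and the grip force at its end, in the units of the state.
- r.sense(): the state, without advancing time (a new reading comes with each control period).
- r.capture(name): name is "scene" or "top" or "wrist"; returns the picture (420x560x3 uint8, blue, green, red); there is no depth.
- r.camera_params(name): a dict with "camera_matrix" (3x3 intrinsics, pixels), "k1" (the pictures are not rectified: a ray, as slopes to the right and down, at radius r is drawn at 1 + k1 r^2 times it, then the intrinsics apply), "extrinsics" (4x4, takes a point from world to camera coordinates). Camera axes: x right, y down, z forward; pixel columns grow to the right and rows downward; lengths in m; the calibration is good to about 2 mm. A picture is of the moment at which its call begins: read the wrist's pose just before it. camera_params takes no time and is no camera call; for the wrist camera it gives the pose at the moment of the call.
- r.finish_job(): hands the job in; it is judged then, once.
The state is a dict: "time_s": time; "joints": joint angles; "joint_velocities": joint speeds; "effort": joint torques, N m; "tcp_pos": TCP position; "ee_rot": TCP orientation; "wrist_force": force on the tool from outside, world axes, zero at the start; "moment": the same for the moment, N m; "gripper_width": opening from 0.0 (shut) to 1.0 (fully open); "gripper_force": force on a finger pad.
Only numpy, scipy, OpenCV 4.12 (cv2) and the standard library are available. Lean on these libraries where they do the work, as an engineer would, in place of code of your own. Each camera call takes 0.05 s, during which the arm holds its last target. There are 200 camera calls.

## Working session

There is one attempt and no reset: what is moved stays moved. The work goes in short steps, Python scripts to look and compute and a tool call to move; the robot and the scene stay as the last step left them, time stands still between calls to the robot, and variables do not carry over. Pictures are saved under pics/ and viewed, at most 10 in all, crops included, and the job is handed in when it is done.

Besides the shell and the picture viewer there is one more tool, called after "Call:" as name(argument=value, ...) on one line, values as JSON. drive_tool: Moves the arm, as the interface text tells. Its arguments: {"type":"object","properties":{"steps":{"type":"array"}},"required":["steps"]}

```bash
mkdir -p pics; ls; python3 - <<'E'
from station import r
import cv2,numpy as np
for n in("scene","top"):
    cv2.imwrite(f"pics/{n}0.png",r.capture(n)); p=r.camera_params(n); print(n,p)
s=r.sense();print(s)
E
```

```text
pics
scene {'camera_matrix': array([[523.87748453,   0.        , 278.98016612],
       [  0.        , 523.87748453, 212.64720357],
       [  0.        ,   0.        ,   1.        ]]), 'k1': -0.07064354693418347, 'extrinsics': array([[ 0.6846768 , -0.72880306, -0.0079863 , -0.32527435],
       [-0.52576238, -0.48628148, -0.69792854,  0.40697447],
       [ 0.50476887,  0.48205437, -0.71612288,  1.23935022],
       [ 0.        ,  0.        ,  0.        ,  1.        ]])}
top {'camera_matrix': array([[502.72999737,   0.        , 279.39756515],
       [  0.        , 502.72999737, 203.80293489],
       [  0.        ,   0.        ,   1.        ]]), 'k1': -0.13789339027079012, 'extrinsics': array([[-0.42015742, -0.90733431,  0.01456726,  0.32447672],
       [-0.7495906 ,  0.33797428, -0.56911098,  0.45652728],
       [ 0.51145056, -0.25003568, -0.82213167,  1.65392255],
       [ 0.        ,  0.        ,  0.        ,  1.        ]])}
{'time_s': 0.1, 'joints': array([ 7.79564565e+01,  2.20870239e+01,  3.90188226e-01, -2.47903095e-02,
       -6.84141975e+01, -1.48183497e+01]), 'joint_velocities': array([ 0.01512241,  0.01128548,  0.11540106,  0.10388885, -0.00578418,
        0.01932136]), 'effort': array([ 3.90633277e-04, -3.91686809e+01,  1.87936950e+01,  4.23192456e+00,
        1.34778305e-02, -7.20406501e-05]), 'tcp_pos': array([0.28211662, 0.55707494, 0.20638099]), 'ee_rot': array([[ 8.92026175e-01, -4.51983039e-01, -7.97816814e-04],
       [-4.51983730e-01, -8.92024342e-01, -1.81125846e-03],
       [ 1.06986086e-04,  1.97629018e-03, -9.99998041e-01]]), 'wrist_force': array([-0.34963958,  0.02849972, -0.28399636]), 'moment': array([ 0.05004437, -0.01550725, -0.00118213]), 'gripper_force': 0.0, 'gripper_width': 1.0026319603689862}
```

View pics/scene0.png

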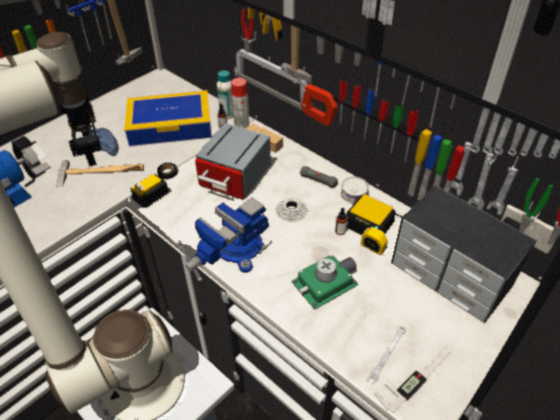

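View pics/top0.png

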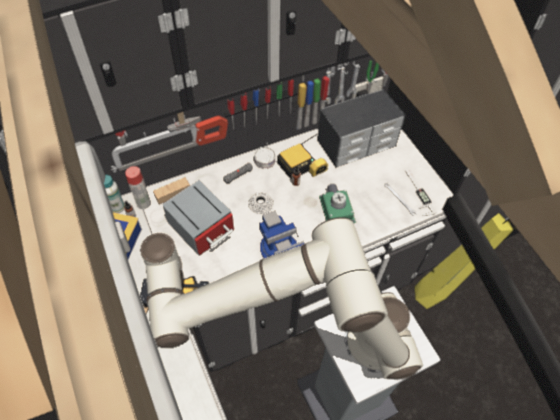

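The scene view shows the cabinet with its red front near (222,180), the vice at (235,235) and the gearbox hub at (327,268). The top view shows the cabinet near (205,215) and the hub at (340,200). I'll enlarge these.

```bash
python3 - <<'E'
import cv2,numpy as np
s=cv2.imread("pics/scene0.png");t=cv2.imread("pics/top0.png")
c=lambda i,x,y:cv2.resize(i[y:y+75,x:x+100],(400,300),interpolation=cv2.INTER_CUBIC)
o=np.vstack([np.hstack([c(s,185,123),c(s,280,240)]),np.hstack([c(t,155,180),c(t,290,165)])])
cv2.imwrite("pics/crops.png",o)
E
cat > h.py <<'E'
import cv2,numpy as np
from station import r
from scipy.optimize import least_squares
def proj(p,P):
    K,k1,E=P["camera_matrix"],P["k1"],P["extrinsics"]
    c=np.atleast_2d(p)@E[:3,:3].T+E[:3,3]; s=c[:,:2]/c[:,2:]
    s=s*(1+k1*(s**2).sum(1,keepdims=True)); return s@K[:2,:2].T+K[:2,2]
def atz(uv,z,P):
    K,k1,E=P["camera_matrix"],P["k1"],P["extrinsics"]
    u=cv2.undistortPoints(np.float64(uv).reshape(-1,1,2),K,np.array([k1,0,0,0.])).reshape(-1,2)
    d=np.c_[u,np.ones(len(u))]@E[:3,:3]; o=-E[:3,:3].T@E[:3,3]
    return o+d*((np.broadcast_to(z,len(u))-o[2])/d[:,2])[:,None]
def Rz(a): return np.array([[np.cos(a),-np.sin(a),0],[np.sin(a),np.cos(a),0],[0,0,1.]])
E
```

```text
(no output)
```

View pics/crops.png

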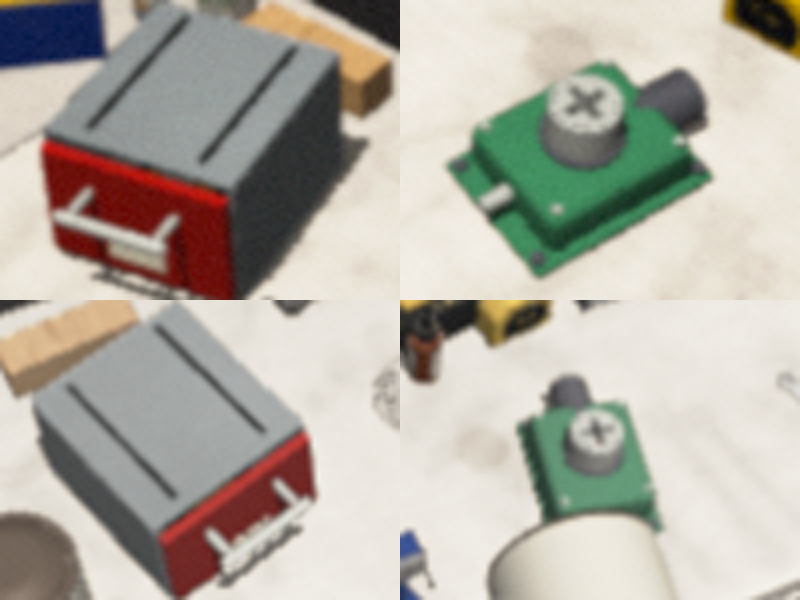

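The crops give the roof corners, the handle ends, the hub's cross and the foot corners. I'll fit the poses from those.

```bash
cat > fit.py <<'E'
from h import *
PS,PT=r.camera_params("scene"),r.camera_params("top")
def px(a,x,y): return (np.array(a,float)+.5)/4-.5+[x,y]
roof=[[-.1,.085,.125],[-.1,-.085,.125],[.1,-.085,.125],[.1,.085,.125]]
hs=[[-.135-.012,.045,.085],[-.135-.012,-.045,.085]]
S=px([[47,135],[230,190],[340,58],[165,3],[57,216],[165,245]],185,123)
T=px([[157,230],[302,132],[175,3],[35,103]],155,180)
def fit(ms,uvs,Ps,x0):
    f=lambda q:np.concatenate([(proj(np.array(m)@Rz(q[2]).T+[q[0],q[1],0],P)-uv).ravel() for m,uv,P in zip(ms,uvs,Ps)])
    o=least_squares(f,x0,loss="soft_l1");print(o.x[:2].round(4),np.degrees(o.x[2]).round(2),f(o.x).reshape(-1,2).round(1).tolist());return o.x
print(atz(S[:4],.125,PS).round(3).tolist(), atz(T,.125,PT).round(3).tolist())
print("handle",atz(S[4:],.085,PS).round(4).tolist())
a=atz(S[:4],.125,PS).mean(0)
d=atz(S[:4],.125,PS); y0=np.arctan2(*(d[2]-d[1])[[1,0]])
fit([roof,],[S[:4]],[PS],[a[0],a[1],y0]); c=fit([roof,roof],[S[:4],T],[PS,PT],[a[0],a[1],y0])
GS=px([[47,175],[140,275],[312,178],[185,102]],280,240);GT=px([[198,130]],290,165)
foot=[[-.075,.056,.004],[-.075,-.056,.004],[.075,-.056,.004],[0,0,.08]]
print("hub",atz(GS[3:],.08,PS).round(4),atz(GT,.08,PT).round(4))
d=atz(GS[:3],.004,PS);print(d.round(3).tolist())
fit([foot,[[0,0,.08]]],[GS,GT],[PS,PT],[*atz(GS[3:],.08,PS)[0,:2],np.arctan2(*(d[2]-d[1])[[1,0]])])
E
python3 fit.py
```

```text
[[0.551, 0.424, 0.125], [0.602, 0.271, 0.125], [0.776, 0.323, 0.125], [0.731, 0.483, 0.125]] [[0.554, 0.428, 0.125], [0.597, 0.277, 0.125], [0.78, 0.331, 0.125], [0.725, 0.485, 0.125]]
handle [[0.52, 0.383, 0.085], [0.5544, 0.2965, 0.085]]
[0.666  0.3766] 17.84 [[-2.1, 0.4], [0.1, 1.8], [1.7, -2.1], [-0.0, -1.2]]
[0.6659 0.3789] 17.67 [[-2.7, 0.1], [-0.6, 1.5], [1.2, -2.3], [-0.4, -1.5], [0.6, 2.2], [2.4, -0.8], [0.2, -1.6], [-2.1, -1.6]]
hub [[ 0.5216 -0.1273  0.08  ]] [[ 0.5228 -0.1309  0.08  ]]
[[0.458, -0.063, 0.004], [0.439, -0.163, 0.004], [0.579, -0.198, 0.004]]
[ 0.521  -0.1284] -12.63 [[-1.0, -1.7], [0.2, 1.6], [0.9, -0.4], [0.2, 0.4], [-0.4, 0.6]]
```

Call:
drive_tool(steps=[0,0,0.113,0,0,-0.006,1,0,0,0.113,0,0,-0.006,1,0,0,0.113,0,0,-0.006,1,0,0,0.113,0,0,-0.006,1,0,0,0.113,0,0,-0.006,1,0,0,0.113,0,0,-0.006,1,0,0,0.113,0,0,-0.006,1])

```text
time_s: 0.68
tcp_pos: [0.2822, 0.5573, 0.249]
ee_rot: [[0.301, -0.954, -0.001], [-0.954, -0.301, -0.001], [0.001, 0.001, -1.0]]
wrist_force: [0.1, 0.7, -0.2]
gripper_width: 0.994
gripper_force: 0.0
```

Call:
drive_tool(steps=[0,0,0,0.0318,-0.0196,0,1,0,0,0,0.0318,-0.0196,0,1,0,0,0,0.0318,-0.0196,0,1,0,0,0,0.0318,-0.0196,0,1,0,0,0,0.0318,-0.0196,0,1,0,0,0,0.0318,-0.0196,0,1,0,0,0,0.0318,-0.0196,0,1,0,0,0,0.0318,-0.0196,0,1,0,0,0,0.0318,-0.0196,0,1,0,0,0,0,0,0,1])

```text
time_s: 1.52
tcp_pos: [0.5414, 0.3347, 0.2483]
ee_rot: [[0.3, -0.954, -0.001], [-0.954, -0.3, -0.002], [0.002, 0.001, -1.0]]
wrist_force: [0.1, 0.7, 1.0]
gripper_width: 1.005
gripper_force: 0.0
```

```bash
cat >> h.py <<'E'
def st():
    s=r.sense();R=s["ee_rot"];print("t",round(s["time_s"],2),"tcp",s["tcp_pos"].round(4),"yawy",np.degrees(np.arctan2(R[1,1],R[0,1])).round(2),"z",R[:,2].round(4),"F",s["wrist_force"].round(1),"M",s["moment"].round(2),"w",round(s["gripper_width"]*87,1),"gf",round(s["gripper_force"],1),"j",s["joints"].round(0).tolist());return s
def need(p,yaw):
    "shift in tool axes (current) to p, and turn about tool z to bring tool y to yaw (mod 180), deg"
    s=r.sense();R=s["ee_rot"];a=np.degrees(np.arctan2(R[1,1],R[0,1]))
    d=-(yaw-a);print("turn z rad (mod 90 opts deg)",np.radians((d+90)%180-90).round(4),((d+45)%90-45).round(2),"shift tool",(R.T@(np.array(p)-s["tcp_pos"])).round(4))
def wrist(n):
    st();P=r.camera_params("wrist");cv2.imwrite(f"pics/{n}.png",im:=r.capture("wrist"));np.save(f"pics/{n}.npy",P,allow_pickle=True);return P
def load(n): return np.load(f"pics/{n}.npy",allow_pickle=True).item()
E
python3 - <<'E'
from h import *
P=wrist("w1");E=P["extrinsics"];print((-E[:3,:3].T@E[:3,3]).round(3),E[2,:3].round(3))
print("handle px pred",proj([[.537,.338,.085]],P).round(0))
PS=r.camera_params("scene");print(atz([[262,205],[190,262],[245,265],[235,215]],[.13,.1,.0,.14],PS).round(3))
E
```

```text
t 1.52 tcp [0.5414 0.3347 0.2483] yawy -162.55 z [-5.0e-04 -2.1e-03 -1.0e+00] F [0.1 0.7 1. ] M [ 0.18 -0.02 -0.  ] w 87.4 gf 0.0 j [46.0, 22.0, 6.0, 0.0, -74.0, -29.0]
[0.563 0.269 0.426] [-0.078  0.241 -0.967]
handle px pred [[282. 201.]]
[[0.533 0.118 0.13 ]
 [0.275 0.131 0.1  ]
 [0.418 0.079 0.   ]
 [0.448 0.138 0.14 ]]
```

View pics/w1.png

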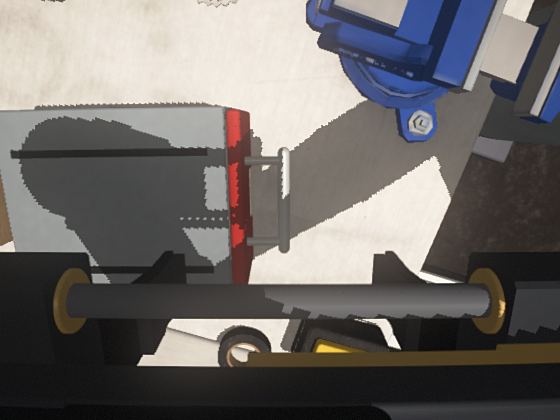

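The wrist view shows the handle bar's ends at (285,151) and (285,250). The red front is at column 238, and the vice is clear at the upper right.

```bash
python3 - <<'E'
from h import *
P=load("w1");h=atz([[285,151],[285,249]],.086,P);print(h.round(4),h.mean(0).round(4),np.degrees(np.arctan2(*(h[0]-h[1])[::-1][1:]))+90)
f=atz([[228,108],[229,284],[251,112]],[.125,.125,.115],P);print(f.round(4))
m=h.mean(0);need([m[0],m[1],.088],-162.4)
E
```

```text
[[0.5484 0.2933 0.086 ]
 [0.5203 0.3817 0.086 ]] [0.5343 0.3375 0.086 ] 17.687180493518852
[[0.6021 0.2722 0.125 ]
 [0.5618 0.414  0.125 ]
 [0.585  0.2699 0.115 ]]
turn z rad (mod 90 opts deg) -0.0014 -0.08 shift tool [-0.0027  0.0045  0.1602]
```

Call:
drive_tool(steps=[0,0,0,-0.0027,0.0045,0.02,0.3,0,0,0,0,0,0.02,0.3,0,0,0,0,0,0.01,0.3,0,0,0,0,0,0,0.3,0,0,0,0,0,0,0.3,0,0,0,0,0,0,0.3,0,0,0,0,0,0,0.3])

```text
time_s: 2.15
tcp_pos: [0.5332, 0.341, 0.2008]
ee_rot: [[0.307, -0.952, 0.002], [-0.952, -0.307, 0.002], [-0.001, -0.002, -1.0]]
wrist_force: [0.6, 0.2, 0.0]
gripper_width: 0.556
gripper_force: 0.0
```

```bash
python3 -c "
from h import *
st();need([.5343,.3375,.088],-162.35)"
```

```text
t 2.15 tcp [0.5332 0.341  0.2008] yawy -162.15 z [ 0.0021  0.0016 -1.    ] F [0.6 0.2 0. ] M [ 0.02 -0.03 -0.02] w 48.4 gf 0.0 j [47.0, 23.0, 1.0, 0.0, -68.0, -29.0]
turn z rad (mod 90 opts deg) 0.0036 0.2 shift tool [0.0038 0.0003 0.1128]
```

Call:
drive_tool(steps=[0,0,0,0.003,0,0.01,0.3,0,0,0,0,0,0.01,0.3,0,0,0,0,0,0.01,0.3,0,0,0,0,0,0.01,0.3,0,0,0,0,0,0.018,0.3,0,0,0,0,0,0.018,0.3,0,0,0,0,0,0.018,0.3,0,0,0,0,0,0.018,0.3,0,0,0,0,0,0,0.3])

```text
time_s: 2.9
tcp_pos: [0.531, 0.3352, 0.0821]
ee_rot: [[0.305, -0.952, -0.008], [-0.952, -0.305, -0.006], [0.003, 0.009, -1.0]]
wrist_force: [-0.3, -1.0, -1.1]
gripper_width: 0.3
gripper_force: 0.0
```

Call:
drive_tool(steps=[0,0,0,0,0,0,0,0,0,0,0,0,0,0,0,0,0,0,0,0,0,0,0,0,0,0,0,0,0,0,0,0,0,0,0])

```text
time_s: 3.32
tcp_pos: [0.5341, 0.3378, 0.0884]
ee_rot: [[0.306, -0.952, 0.001], [-0.952, -0.306, 0.001], [-0.001, -0.002, -1.0]]
wrist_force: [0.0, 0.3, -0.4]
gripper_width: 0.038
gripper_force: 0.0
```

```bash
python3 -c "
from h import *
st()"
```

```text
t 3.32 tcp [0.5341 0.3378 0.0884] yawy -162.18 z [ 0.0014  0.0014 -1.    ] F [ 0.   0.3 -0.4] M [ 0.07 -0.02  0.02] w 3.3 gf 0.0 j [47.0, 28.0, -7.0, 0.0, -54.0, -29.0]
```

Closed to 3 mm, so the bar isn't between the pads. I'll look.

```bash
python3 -c "
from h import *
P=wrist('w2');print(proj([[.5343,.3375,.085]],P))"
```

```text
t 3.32 tcp [0.5341 0.3378 0.0884] yawy -162.18 z [ 0.0014  0.0014 -1.    ] F [ 0.   0.3 -0.4] M [ 0.07 -0.02  0.02] w 3.3 gf 0.0 j [47.0, 28.0, -7.0, 0.0, -54.0, -29.0]
[[278.86318496 257.95743665]]
```

View pics/w2.png

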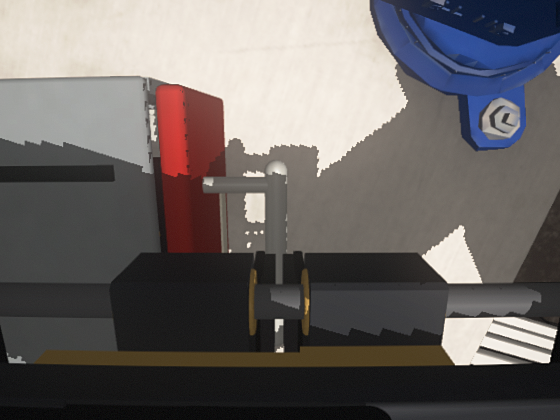

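The bar (column 278) does run between the fingers, so I'll give it more time to close.

Call:
drive_tool(steps=[0,0,0,0,0,0,0,0,0,0,0,0,0,0,0,0,0,0,0,0,0])

```text
time_s: 3.62
tcp_pos: [0.5337, 0.3374, 0.0875]
ee_rot: [[0.306, -0.952, 0.0], [-0.952, -0.306, 0.0], [-0.0, -0.0, -1.0]]
wrist_force: [-0.4, -0.5, -0.2]
gripper_width: 0.002
gripper_force: 0.0
```

```bash
python3 -c "
from h import *
st()"
```

```text
t 3.62 tcp [0.5337 0.3374 0.0875] yawy -162.18 z [ 1.e-04  2.e-04 -1.e+00] F [-0.4 -0.5 -0.2] M [ 0.04 -0.03  0.06] w 0.2 gf 0.0 j [47.0, 28.0, -7.0, 0.0, -54.0, -29.0]
```

```bash
python3 - <<'E'
from h import *
P1,P2=load("w1"),load("w2")
print(P2["camera_matrix"][0,0],P2["k1"],(-P2["extrinsics"][:3,:3].T@P2["extrinsics"][:3,3]))
f=lambda p:np.r_[(proj(p,P1)-[285,149.5])[0],(proj(p,P2)-[277.5,163])[0]]
o=least_squares(f,[.54,.3,.08]);print(o.x,o.fun)
for z in(.06,.07,.085,.1): print(z,proj([[.5484,.2933,z]],P2).round(1), atz([[277.5,163],[203,185]],z,P2).round(4).tolist())
# red top edge near-corner: px w1 (251,112)?, w2 (222,98)/(160,88)
s=PS=r.camera_params("scene");print(atz([[199,177],[226,184]],.085,PS))
E
python3 -c "
import cv2;i=cv2.imread('pics/w2.png')[150:360,200:360];cv2.imwrite('pics/w2c.png',cv2.resize(i,None,fx=2.8,fy=2.8,interpolation=2))"
```

```text
375.47429090476976 -0.04617151730078042 [0.55546254 0.27126879 0.2656469 ]
[0.54918284 0.29275923 0.07406051] [-0.82319929 -0.38231734  0.45126186  0.21321046]
0.06 [[279.1 161.6]] [[0.549, 0.2943, 0.06], [0.5847, 0.3185, 0.06]]
0.07 [[279.1 163.8]] [[0.5493, 0.2932, 0.07], [0.5833, 0.3162, 0.07]]
0.085 [[279.1 167.4]] [[0.5498, 0.2915, 0.085], [0.5811, 0.3128, 0.085]]
0.1 [[279.1 171.8]] [[0.5503, 0.2898, 0.1], [0.579, 0.3093, 0.1]]
[[0.51912197 0.38139492 0.085     ]
 [0.55427903 0.29582379 0.085     ]]
```

View pics/w2c.png

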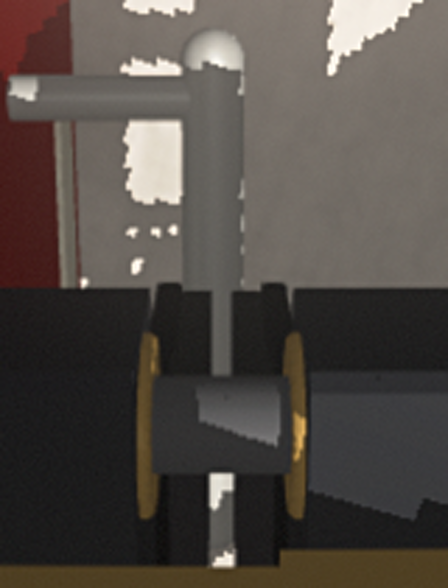

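```bash
python3 - <<'E'
from h import *
P=load("w1");R=np.array([[.3,-.954,-.001],[-.954,-.3,-.002],[.002,.001,-1]]);t=np.array([.5414,.3347,.2483])
for z in(-.04,-.02,0,.019,.03): print(z,proj(np.array([[.0095,.0435,z],[.0095,-.0435,z],[-.0095,-.0435,z],[.0095,-.0585,z]])@R.T+t,P).round(0).tolist())
E
python3 -c "
import cv2;i=cv2.imread('pics/w1.png')[140:380,0:560];cv2.imwrite('pics/w1c.png',cv2.resize(i,None,fx=1.42,fy=1.42,interpolation=2))"
```

```text
-0.04 [[389.0, 276.0], [170.0, 276.0], [173.0, 318.0], [132.0, 276.0]]
-0.02 [[376.0, 258.0], [182.0, 258.0], [185.0, 296.0], [149.0, 258.0]]
0 [[366.0, 243.0], [192.0, 243.0], [194.0, 278.0], [162.0, 243.0]]
0.019 [[359.0, 232.0], [200.0, 232.0], [202.0, 264.0], [172.0, 232.0]]
0.03 [[355.0, 226.0], [204.0, 226.0], [205.0, 257.0], [178.0, 226.0]]
```

The image places the fingertips about 30 mm short of where they should be, which would explain the miss. I'll reopen a little, lower in small steps while watching the force, and close again.

Call:
drive_tool(steps=[0,0,0,0,0,0,0.3,0,0,0,0,0,0,0.3,0,0,0,0,0,0,0.3,0,0,0,0,0,0,0.3,0,0,0,0,0,0,0.3,0,0,0,0,0,0.003,0.3,0,0,0,0,0,0.003,0.3,0,0,0,0,0,0.003,0.3,0,0,0,0,0,0,0.3])

```text
time_s: 4.37
tcp_pos: [0.5332, 0.337, 0.0773]
ee_rot: [[0.306, -0.952, -0.002], [-0.952, -0.306, -0.001], [0.001, 0.002, -1.0]]
wrist_force: [-0.6, -1.0, -0.4]
gripper_width: 0.3
gripper_force: 0.0
```

```bash
python3 - <<'E'
from h import *
st();P=wrist("w3")
i=cv2.imread("pics/w3.png")[120:420,80:480]
a=cv2.imread("pics/w1.png")[120:420,80:480]
cv2.imwrite("pics/w13.png",np.hstack([a,i]))
E
```

```text
t 4.37 tcp [0.5332 0.337  0.0773] yawy -162.2 z [-0.0015 -0.0012 -1.    ] F [-0.6 -1.  -0.4] M [ 0.06 -0.01 -0.01] w 26.1 gf 0.0 j [47.0, 29.0, -8.0, -0.0, -53.0, -29.0]
t 4.37 tcp [0.5332 0.337  0.0773] yawy -162.2 z [-0.0015 -0.0012 -1.    ] F [-0.6 -1.  -0.4] M [ 0.06 -0.01 -0.01] w 26.1 gf 0.0 j [47.0, 29.0, -8.0, -0.0, -53.0, -29.0]
```

View pics/w13.png

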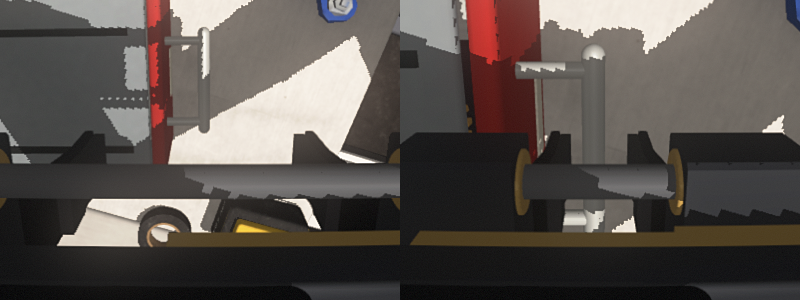

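Right half: the bar runs between the fingers but sits below their visible ends. I'll lower in small steps, watching the force.

Call:
drive_tool(steps=[0,0,0,0,0,0.002,0.3,0,0,0,0,0,0.002,0.3,0,0,0,0,0,0.001,0.3,0,0,0,0,0,0,0.3])

```text
time_s: 4.75
tcp_pos: [0.5335, 0.3373, 0.073]
ee_rot: [[0.306, -0.952, -0.001], [-0.952, -0.306, -0.0], [0.0, 0.001, -1.0]]
wrist_force: [0.0, -0.1, 0.5]
gripper_width: 0.3
gripper_force: 0.0
```

Call:
drive_tool(steps=[0,0,0,0,0,0.002,0.3,0,0,0,0,0,0.002,0.3,0,0,0,0,0,0.001,0.3,0,0,0,0,0,0,0.3])

```text
time_s: 5.08
tcp_pos: [0.5335, 0.3373, 0.068]
ee_rot: [[0.306, -0.952, -0.001], [-0.952, -0.306, -0.0], [0.0, 0.001, -1.0]]
wrist_force: [0.4, 0.9, 0.0]
gripper_width: 0.298
gripper_force: 0.0
```

Call:
drive_tool(steps=[0,0,0,0,0,0.002,0.3,0,0,0,0,0,0.002,0.3,0,0,0,0,0,0.002,0.3,0,0,0,0,0,0.002,0.3,0,0,0,0,0,0,0.3])

```text
time_s: 5.5
tcp_pos: [0.5334, 0.3372, 0.0597]
ee_rot: [[0.306, -0.952, -0.001], [-0.952, -0.306, -0.001], [0.0, 0.001, -1.0]]
wrist_force: [1.1, 0.6, 0.6]
gripper_width: 0.299
gripper_force: 0.0
```

Call:
drive_tool(steps=[0,0,0,0,0,0.002,0,0,0,0,0,0,0.002,0,0,0,0,0,0,0.002,0,0,0,0,0,0,0,0,0,0,0,0,0,0,0])

```text
time_s: 5.92
tcp_pos: [0.5338, 0.3376, 0.0541]
ee_rot: [[0.306, -0.952, 0.0], [-0.952, -0.306, 0.0], [-0.0, -0.0, -1.0]]
wrist_force: [0.5, 0.4, -1.7]
gripper_width: 0.113
gripper_force: 30.0
```

Gripped at 9.8 mm and 30 N, so the real grasp point is about 30 mm higher than the TCP reported. Now the pull, along tool +y.

Call:
drive_tool(steps=[0,0,0,0,0.01,0,0,0,0,0,0,0.016,0,0,0,0,0,0,0.016,0,0,0,0,0,0,0.016,0,0,0,0,0,0,0.016,0,0,0,0,0,0,0.016,0,0,0,0,0,0,0.012,0,0,0,0,0,0,0.006,0,0,0,0,0,0,0.003,0,0,0,0,0,0,0,0])

```text
validation failed for argument at $.st...
```

```bash
python3 -c "
from h import *
s=st();print(np.hypot(*(s['tcp_pos']-[.5338,.3376,0])[:2]))"
```

```text
t 5.92 tcp [0.5338 0.3376 0.0541] yawy -162.18 z [ 2.e-04  3.e-04 -1.e+00] F [ 0.5  0.4 -1.7] M [ 0.29 -0.26  0.01] w 9.9 gf 30.0 j [47.0, 31.0, -9.0, -0.0, -50.0, -29.0]
4.2714404386075086e-05
```

Call:
drive_tool(steps=[0,0,0,0,0.01,0,0,0,0,0,0,0.016,0,0,0,0,0,0,0.016,0,0,0,0,0,0,0.016,0,0,0,0,0,0,0.016,0,0,0,0,0,0,0.016,0,0,0,0,0,0,0.012,0,0,0,0,0,0,0.006,0,0,0,0,0,0,0.003,0,0,0,0,0,0,0,0,0])

```text
time_s: 6.75
tcp_pos: [0.431, 0.3045, 0.0541]
ee_rot: [[0.307, -0.952, 0.006], [-0.952, -0.307, 0.003], [-0.001, -0.006, -1.0]]
wrist_force: [12.9, -1.1, -11.2]
gripper_width: 0.115
gripper_force: 30.0
```

```bash
python3 -c "
from h import *
s=st();print(np.hypot(*(s['tcp_pos']-[.5338,.3376,0])[:2]))"
```

```text
t 6.75 tcp [0.431  0.3045 0.0541] yawy -162.1 z [ 0.0058  0.003  -1.    ] F [ 12.9  -1.1 -11.2] M [-0.06 -3.55  0.03] w 10.0 gf 30.0 j [53.0, 22.0, -25.0, 0.0, -43.0, -35.0]
0.10799913886503984
```

Call:
drive_tool(steps=[0,0,0,0,0.002,0,0,0,0,0,0,0,0,0,0,0,0,0,0,0,0])

```text
time_s: 7.0
tcp_pos: [0.431, 0.3046, 0.0541]
ee_rot: [[0.307, -0.952, 0.008], [-0.952, -0.307, 0.004], [-0.002, -0.009, -1.0]]
wrist_force: [19.2, -1.0, -14.8]
gripper_width: 0.113
gripper_force: 30.0
```

```bash
python3 -c "
from h import *
s=st();print(np.hypot(*(s['tcp_pos']-[.5338,.3376,0])[:2]))"
```

```text
t 7.0 tcp [0.431  0.3046 0.0541] yawy -162.12 z [ 0.0079  0.0042 -1.    ] F [ 19.2  -1.  -14.8] M [-0.3  -5.18 -0.01] w 9.8 gf 30.0 j [53.0, 22.0, -25.0, 0.0, -42.0, -35.0]
0.10799729589541526
```

Call:
drive_tool(steps=[0,0,0,0,-0.005,0,0,0,0,0,0,0,0,0,0,0,0,0,0,0,0.3,0,0,0,0,0,0,0.3,0,0,0,0,0,0,0.3,0,0,0,0,0,-0.02,0.3,0,0,0,0,0,-0.04,0.3,0,0,0,0,0,-0.04,0.5,0,0,0,0,0,-0.04,0.7,0,0,0,0.013,-0.03,-0.01,0.7])

```text
time_s: 7.83
tcp_pos: [0.4629, 0.3033, 0.2131]
ee_rot: [[0.311, -0.95, 0.009], [-0.95, -0.311, 0.009], [-0.005, -0.011, -1.0]]
wrist_force: [0.2, 0.3, 0.6]
gripper_width: 0.445
gripper_force: 0.0
```

Call:
drive_tool(steps=[0,0,0,0.01,-0.035,0,0.7,0,0,0,0,-0.035,0,0.7,0,0,0,0,0,0,0.7,0,0,0,0,0,0,0.7,0,0,0,0,0,0,0.7])

```text
time_s: 8.25
tcp_pos: [0.5323, 0.3126, 0.2039]
ee_rot: [[0.306, -0.952, -0.001], [-0.952, -0.306, -0.001], [0.001, 0.002, -1.0]]
wrist_force: [-0.8, 0.3, 0.7]
gripper_width: 0.69
gripper_force: 0.0
```

```bash
python3 - <<'E'
from h import *
P=wrist("w4");q=proj([[.529,.336,.084],[.529,.336,.054],[.431,.3046,.085]],P).round(0);print(q)
u,v=q[0].astype(int);i=cv2.imread("pics/w4.png");x0=max(0,min(u-140,280));y0=max(0,v-120);print(x0,y0)
cv2.imwrite("pics/w4c.png",cv2.resize(i[y0:y0+210,x0:x0+280],(800,600),interpolation=cv2.INTER_CUBIC))
E
```

```text
t 8.25 tcp [0.5323 0.3126 0.2039] yawy -162.18 z [-0.0014 -0.001  -1.    ] F [-0.8  0.3  0.7] M [ 0.07 -0.01 -0.01] w 60.1 gf 0.0 j [45.0, 21.0, -1.0, -0.0, -68.0, -28.0]
[[274. 234.]
 [274. 224.]
 [398. 234.]]
134 114
```

View pics/w4c.png

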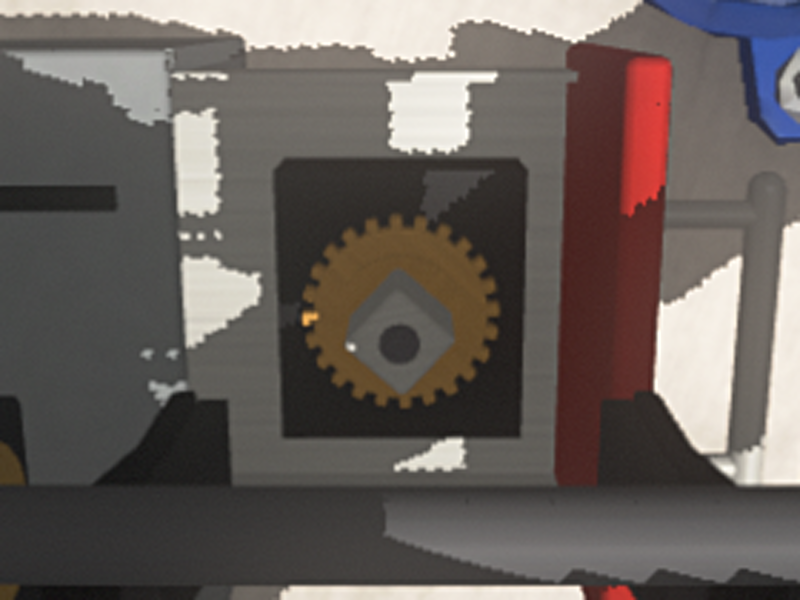

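The gear is in the open drawer. The boss's top-face corners are at crop (398,289), (453,340), (400,395) and (346,342), so it's turned about 45°. The disc's centre is at (401,311).

```bash
python3 - <<'E'
from h import *
P=load("w4");c=lambda a:(np.array(a,float)+.5)/2.857-.5+[134,114]
b=atz(c([[398,289],[453,340],[400,395],[346,342]]),.084,P)
print(b.round(4).tolist(),b.mean(0).round(4))
for i in range(4):
    d=b[(i+1)%4]-b[i];print(np.linalg.norm(d).round(4),np.degrees(np.arctan2(d[1],d[0])).round(1)%90)
print("disc",atz(c([[401,311]]),.054,P).round(4))
m=b.mean(0);need([m[0],m[1],.2],0);st()
# hub estimates and tool frame relation with yaw targets
E
```

```text
[[0.5346, 0.3204, 0.084], [0.5148, 0.3301, 0.084], [0.5243, 0.3509, 0.084], [0.5441, 0.3402, 0.084]] [0.5294 0.3354 0.084 ]
0.022 63.900000000000006
0.0229 65.4
0.0226 61.5
0.0219 64.1
disc [[0.5295 0.3345 0.054 ]]
turn z rad (mod 90 opts deg) 0.3115 17.85 shift tool [-0.0224 -0.0045  0.0043]
t 8.3 tcp [0.532  0.3127 0.2043] yawy -162.15 z [-8.e-04 -6.e-04 -1.e+00] F [-0.3  0.4  0.4] M [0.05 0.01 0.01] w 60.2 gf 0.0 j [45.0, 21.0, -1.0, -0.0, -68.0, -28.0]
```

Call:
drive_tool(steps=[0,0,0,-0.0224,-0.0045,0,0.6,0,0,-0.115,0,0,0,0.6,0,0,-0.115,0,0,0,0.6,0,0,-0.115,0,0,0,0.6,0,0,-0.115,0,0,0.01,0.6,0,0,-0.115,0,0,0.02,0.6,0,0,-0.115,0,0,0.02,0.6,0,0,-0.11,0,0,0.03,0.6,0,0,0,0,0,0.024,0.6,0,0,0,0,0,0,0.6])

```text
time_s: 9.13
tcp_pos: [0.5262, 0.3332, 0.0956]
ee_rot: [[0.896, -0.444, -0.009], [-0.444, -0.896, -0.007], [-0.005, 0.01, -1.0]]
wrist_force: [-0.1, -0.2, -0.7]
gripper_width: 0.595
gripper_force: 0.0
```

```bash
python3 -c "
from h import *
st();need([.5294,.3352,.05],63.7)"
```

```text
t 9.13 tcp [0.5262 0.3332 0.0956] yawy -116.36 z [-0.0087 -0.0066 -0.9999] F [-0.1 -0.2 -0.7] M [-0.14  0.07  0.01] w 51.8 gf 0.0 j [47.0, 28.0, -8.0, -0.0, -55.0, 17.0]
turn z rad (mod 90 opts deg) -0.001 -0.06 shift tool [ 0.0022 -0.0036  0.0455]
```

Call:
drive_tool(steps=[0,0,0,0,0,0,0.6,0,0,0,0,0,0.01,0.6,0,0,0,0,0,0.01,0.6,0,0,0,0,0,0.008,0.6,0,0,0,0,0,0,0.6,0,0,0,0,0,0,0.6])

```text
time_s: 9.63
tcp_pos: [0.5304, 0.3356, 0.072]
ee_rot: [[0.896, -0.444, -0.001], [-0.444, -0.896, -0.001], [-0.0, 0.001, -1.0]]
wrist_force: [0.1, 0.3, 0.2]
gripper_width: 0.599
gripper_force: 0.0
```

```bash
python3 -c "
from h import *
st();need([.5294,.3352,.05],63.7)"
```

```text
t 9.63 tcp [0.5304 0.3356 0.072 ] yawy -116.34 z [-5.e-04 -7.e-04 -1.e+00] F [0.1 0.3 0.2] M [ 0.01 -0.01 -0.  ] w 52.2 gf 0.0 j [47.0, 29.0, -9.0, 0.0, -52.0, 17.0]
turn z rad (mod 90 opts deg) -0.0007 -0.04 shift tool [-0.0007  0.0007  0.022 ]
```

Well centred. Down the last 22 mm gently, then close.

Call:
drive_tool(steps=[0,0,0,-0.0007,0.0007,0.005,0.6,0,0,0,0,0,0.005,0.6,0,0,0,0,0,0.005,0.6,0,0,0,0,0,0,0.6])

```text
time_s: 9.97
tcp_pos: [0.5289, 0.3348, 0.056]
ee_rot: [[0.896, -0.444, -0.002], [-0.444, -0.896, -0.001], [-0.001, 0.002, -1.0]]
wrist_force: [-0.1, 0.1, 0.5]
gripper_width: 0.598
gripper_force: 0.0
```

Call:
drive_tool(steps=[0,0,0,0,0,0.003,0.5,0,0,0,0,0,0.003,0.4,0,0,0,0,0,0.001,0.3,0,0,0,0,0,0,0,0,0,0,0,0,0,0,0,0,0,0,0,0,0,0,0,0,0,0,0,0])

```text
time_s: 10.55
tcp_pos: [0.5297, 0.3356, 0.0504]
ee_rot: [[0.896, -0.444, 0.0], [-0.444, -0.896, 0.0], [0.0, -0.0, -1.0]]
wrist_force: [-0.7, 0.2, -0.8]
gripper_width: 0.269
gripper_force: 29.8
```

```bash
python3 -c "
from h import *
st()"
```

```text
t 10.55 tcp [0.5297 0.3356 0.0504] yawy -116.34 z [ 3.e-04  3.e-04 -1.e+00] F [-0.7  0.2 -0.8] M [ 0.09 -0.1   0.01] w 23.4 gf 29.8 j [47.0, 30.0, -10.0, -0.0, -49.0, 17.0]
```

Gripped at 23.4 mm. TCP z 0.050 matches the stem tip at 0.016, so fully home is TCP z 0.084. Now lift it and carry it to a viewpoint beside the hub.

Call:
drive_tool(steps=[0,0,0,0,0,-0.01,0,0,0,0,0,0,-0.02,0,0,0,0,0,0,-0.03,0,0,0,0,0,0,-0.035,0,0,0,0,0,0,-0.035,0,0,0,0,0,0,-0.03,0,0,0,0,0,0,-0.025,0,0,0,0,0,0,0,0])

```text
time_s: 11.22
tcp_pos: [0.5321, 0.337, 0.2432]
ee_rot: [[0.896, -0.443, 0.011], [-0.443, -0.896, 0.008], [0.006, -0.012, -1.0]]
wrist_force: [1.6, -0.0, -0.8]
gripper_width: 0.271
gripper_force: 29.8
```

Call:
drive_tool(steps=[0,0,0,0.006,0.02,0,0,0,0,0,0.0109,0.0363,0,0,0,0,0,0.0109,0.0363,0,0,0,0,0,0.0109,0.0363,0,0,0,0,0,0.0109,0.0363,0,0,0,0,0,0.0109,0.0363,0,0,0,0,0,0.0109,0.0363,0,0,0,0,0,0.0109,0.0363,0,0,0,0,0,0.0109,0.0363,0,0,0,0,0,0.0109,0.0363,0,0])

```text
time_s: 12.05
tcp_pos: [0.4675, -0.0231, 0.2351]
ee_rot: [[0.896, -0.443, -0.001], [-0.443, -0.896, 0.0], [-0.001, 0.0, -1.0]]
wrist_force: [0.9, -0.4, -2.8]
gripper_width: 0.273
gripper_force: 29.8
```

Call:
drive_tool(steps=[0,0,0,0.0109,0.0363,0,0,0,0,0,0.0109,0.0363,0,0,0,0,0,0.005,0.0167,0,0,0,0,-0.08,0,0,0,0,0,0,-0.08,0,0,0,0,0,0,-0.08,0,0,0,0,0,0,0,0,0.02,0,0,0,0,0,0,0.02,0,0,0,0,0,0,0,0,0,0,0,0,0,0,0])

```text
validation failed for argument at $.st...
```

```bash
python3 - <<'E'
from h import *
P=wrist("w5");q=proj([[.5215,-.129,.08]],P)[0].round(0);print(q)
u,v=q.astype(int);i=cv2.imread("pics/w5.png");x0=max(0,min(u-100,360));y0=max(0,min(v-75,270));print(x0,y0)
cv2.imwrite("pics/w5c.png",cv2.resize(i[y0:y0+150,x0:x0+200],(800,600),interpolation=cv2.INTER_CUBIC))
E
```

```text
t 12.05 tcp [ 0.4675 -0.0231  0.2351] yawy -116.33 z [-7.e-04  2.e-04 -1.e+00] F [ 0.9 -0.4 -2.8] M [-0.04 -0.12  0.03] w 23.8 gf 29.8 j [17.0, 5.0, -18.0, -0.0, -67.0, 47.0]
[363.  87.]
263 12
```

View pics/w5c.png

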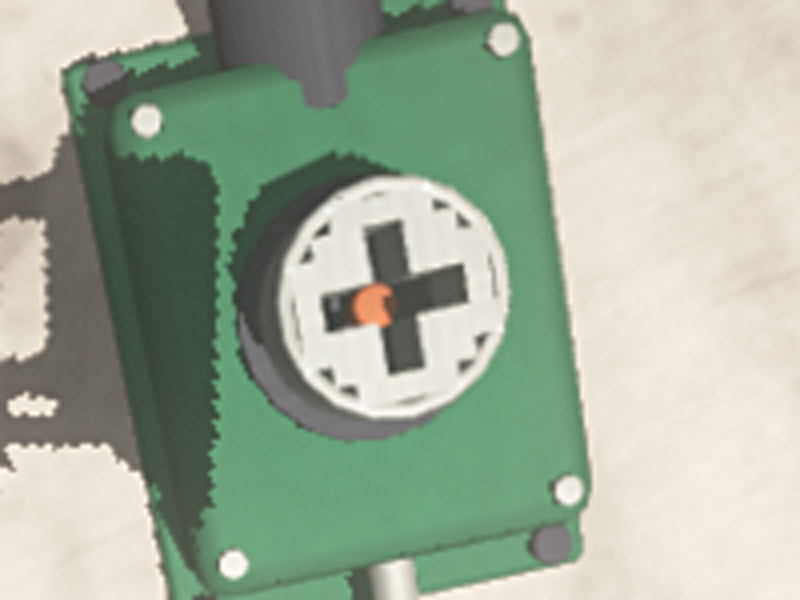

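The third move was refused, but the view works. The hub face spans crop columns 280–508 and rows 177–418. The slot ends are at (385,222), (407,371), (325,315) and (467,282), and the lid bolts are at (147,121), (503,40), (568,490) and (233,565).

```bash
python3 - <<'E'
from h import *
P=load("w5");c=lambda a:(np.array(a,float)+.5)/4-.5+[263,12]
a=lambda d:(np.degrees(np.arctan2(d[1],d[0]))%90).round(2)
s=atz(c([[385,222],[407,371],[325,315],[467,282]]),.08,P);print(s.round(4).tolist(),s.mean(0),a(s[0]-s[1]),a(s[3]-s[2]),np.linalg.norm(s[0]-s[1]),np.linalg.norm(s[3]-s[2]))
e=atz(c([[394,177],[394,418],[280,297],[508,297]]),.08,P);print("rim",e.mean(0))
b=atz(c([[147,121],[503,40],[568,490],[233,565]]),.046,P);print("bolts",b.mean(0),[a(b[(i+1)%4]-b[i]) for i in range(4)],[np.linalg.norm(b[(i+1)%4]-b[i]).round(4) for i in range(4)])
need([*s.mean(0)[:2],.2],77.4);st()
E
```

```text
[[0.5377, -0.1327, 0.08], [0.508, -0.1249, 0.08], [0.5262, -0.1138, 0.08], [0.5191, -0.1435, 0.08]] [ 0.52276622 -0.12870564  0.08      ] 75.23 76.68 0.030700751054471426 0.030576472065794166
rim [ 0.52288711 -0.12832772  0.08      ]
bolts [ 0.52268311 -0.12846595  0.046     ] [np.float64(76.18), np.float64(76.23), np.float64(76.44), np.float64(76.1)] [np.float64(0.082), np.float64(0.1021), np.float64(0.0822), np.float64(0.1025)]
turn z rad (mod 90 opts deg) -0.2442 -13.99 shift tool [0.0965 0.0643 0.0351]
t 12.1 tcp [ 0.4654 -0.0279  0.2351] yawy -116.59 z [-0.0037 -0.0021 -1.    ] F [-1.  -3.2 -0.7] M [-0.55  0.24 -0.05] w 24.2 gf 29.8 j [17.0, 5.0, -18.0, 0.0, -67.0, 47.0]
```

Centre (0.5228, -0.1285) and slot yaw 76.2° agree across three measurements. Moving over the hub and turning.

Call:
drive_tool(steps=[0,0,0,0.024,0.016,0,0,0,0,0,0.024,0.016,0,0,0,0,0,0.024,0.016,0,0,0,0,0,0.024,0.016,0,0,0,0,-0.073,0,0,0.02,0,0,0,-0.073,0,0,0.02,0,0,0,-0.072,0,0,0.02,0,0,0,0,0,0,0.02,0,0,0,0,0,0,0,0,0,0,0,0,0,0,0])

```text
time_s: 12.93
tcp_pos: [0.5257, -0.1215, 0.1545]
ee_rot: [[0.971, -0.24, -0.003], [-0.24, -0.971, -0.0], [-0.003, 0.001, -1.0]]
wrist_force: [1.1, 0.0, -0.4]
gripper_width: 0.275
gripper_force: 29.8
```

Call:
drive_tool(steps=[0,0,0,0,0,0,0,0,0,0,0,0,0,0,0,0,0,0,0,0,0])

```text
time_s: 13.18
tcp_pos: [0.5275, -0.1213, 0.1568]
ee_rot: [[0.971, -0.239, 0.003], [-0.239, -0.971, -0.0], [0.003, -0.001, -1.0]]
wrist_force: [0.4, 0.4, -2.8]
gripper_width: 0.272
gripper_force: 29.8
```

```bash
python3 -c "
from h import *
st();need([.5228,-.1285,.125],76.2)"
```

```text
t 13.18 tcp [ 0.5275 -0.1213  0.1568] yawy -103.84 z [ 0.0028 -0.     -1.    ] F [ 0.4  0.4 -2.8] M [-0.03  0.01  0.02] w 23.7 gf 29.8 j [4.0, 16.0, -16.0, 0.0, -58.0, 72.0]
turn z rad (mod 90 opts deg) -0.0007 -0.04 shift tool [-0.0029  0.0081  0.0318]
```

Call:
drive_tool(steps=[0,0,0,-0.0029,0.0081,0,0,0,0,0,0,0,0.01,0,0,0,0,0,0,0.01,0,0,0,0,0,0,0.01,0,0,0,0,0,0,0,0,0,0,0,0,0,0,0,0,0,0,0,0,0,0,0,0,0,0,0,0,0])

```text
time_s: 13.85
tcp_pos: [0.5224, -0.1285, 0.1256]
ee_rot: [[0.971, -0.239, 0.001], [-0.239, -0.971, -0.0], [0.001, -0.0, -1.0]]
wrist_force: [0.1, 0.0, -1.8]
gripper_width: 0.274
gripper_force: 29.8
```

```bash
python3 -c "
from h import *
st();need([.5228,-.1285,.1144],76.2);wrist('w6');print(proj([[.5228,-.1285,.08]],load('w6')))"
```

```text
t 13.85 tcp [ 0.5224 -0.1285  0.1256] yawy -103.84 z [ 7.e-04 -2.e-04 -1.e+00] F [ 0.1  0.  -1.8] M [-0.02 -0.    0.01] w 23.8 gf 29.8 j [3.0, 18.0, -19.0, 0.0, -53.0, 73.0]
turn z rad (mod 90 opts deg) -0.0007 -0.04 shift tool [ 0.0004 -0.0001  0.0112]
t 13.85 tcp [ 0.5224 -0.1285  0.1256] yawy -103.84 z [ 7.e-04 -2.e-04 -1.e+00] F [ 0.1  0.  -1.8] M [-0.02 -0.    0.01] w 23.8 gf 29.8 j [3.0, 18.0, -19.0, 0.0, -53.0, 73.0]
[[278.48900849 233.59701171]]
```

Within 0.5 mm. I'll descend to about 5 mm inside the mouth and watch the force.

Call:
drive_tool(steps=[0,0,0,0.0004,0,0.004,0,0,0,0,0,0,0.004,0,0,0,0,0,0,0.003,0,0,0,0,0,0,0.002,0,0,0,0,0,0,0.002,0,0,0,0,0,0,0,0,0,0,0,0,0,0,0])

```text
time_s: 14.48
tcp_pos: [0.5222, -0.1287, 0.1102]
ee_rot: [[0.971, -0.239, -0.0], [-0.239, -0.971, -0.0], [-0.0, 0.0, -1.0]]
wrist_force: [0.6, -0.4, -1.7]
gripper_width: 0.276
gripper_force: 29.8
```

Call:
drive_tool(steps=[0,0,0,0,0,0.002,0,0,0,0,0,0,0.002,0,0,0,0,0,0,0.002,0,0,0,0,0,0,0.002,0,0,0,0,0,0,0.002,0,0,0,0,0,0,0,0])

```text
time_s: 14.98
tcp_pos: [0.5222, -0.1287, 0.0999]
ee_rot: [[0.971, -0.239, -0.0], [-0.239, -0.971, 0.0], [-0.0, 0.0, -1.0]]
wrist_force: [0.3, -0.2, -2.3]
gripper_width: 0.269
gripper_force: 29.8
```

```bash
python3 -c "
from h import *
st()"
```

```text
t 14.98 tcp [ 0.5222 -0.1287  0.0999] yawy -103.86 z [-4.e-04  0.e+00 -1.e+00] F [ 0.3 -0.2 -2.3] M [-0.03 -0.11  0.03] w 23.4 gf 29.8 j [3.0, 20.0, -20.0, -0.0, -50.0, 73.0]
```

It's in the socket, 14 mm deep, with no contact force. Continuing against the spring.

Call:
drive_tool(steps=[0,0,0,0,0,0.002,0,0,0,0,0,0,0.002,0,0,0,0,0,0,0.002,0,0,0,0,0,0,0.002,0,0,0,0,0,0,0.002,0,0,0,0,0,0,0.002,0,0,0,0,0,0,0.002,0,0,0,0,0,0,0,0])

```text
time_s: 15.65
tcp_pos: [0.5225, -0.1287, 0.0866]
ee_rot: [[0.971, -0.239, 0.0], [-0.239, -0.971, -0.0], [0.001, 0.0, -1.0]]
wrist_force: [-1.2, 0.2, 5.7]
gripper_width: 0.275
gripper_force: 29.8
```

```bash
python3 -c "
from h import *
st()"
```

```text
t 15.65 tcp [ 0.5225 -0.1287  0.0866] yawy -103.84 z [ 5.e-04 -2.e-04 -1.e+00] F [-1.2  0.2  5.7] M [ 0.19  0.47 -0.  ] w 23.9 gf 29.8 j [3.0, 21.0, -21.0, 0.0, -48.0, 73.0]
```

Call:
drive_tool(steps=[0,0,0,0,0,0.001,0,0,0,0,0,0,0.001,0,0,0,0,0,0,0.001,0,0,0,0,0,0,0,0,0,0,0,0,0,0,0])

```text
time_s: 16.07
tcp_pos: [0.5226, -0.1288, 0.0844]
ee_rot: [[0.971, -0.239, 0.001], [-0.239, -0.971, -0.0], [0.001, 0.0, -1.0]]
wrist_force: [-3.3, 0.4, 8.3]
gripper_width: 0.272
gripper_force: 29.9
```

```bash
python3 -c "
from h import *
st()"
```

```text
t 16.07 tcp [ 0.5226 -0.1288  0.0844] yawy -103.83 z [ 9.e-04 -4.e-04 -1.e+00] F [-3.3  0.4  8.3] M [ 0.23  0.84 -0.01] w 23.6 gf 29.9 j [3.0, 21.0, -21.0, 0.0, -48.0, 73.0]
```

Call:
drive_tool(steps=[0,0,0,0,0,0.001,0,0,0,0,0,0,0.001,0,0,0,0,0,0,0,0,0,0,0,0,0,0,0])

```text
time_s: 16.4
tcp_pos: [0.5226, -0.1288, 0.0843]
ee_rot: [[0.971, -0.238, 0.001], [-0.238, -0.971, -0.001], [0.002, 0.001, -1.0]]
wrist_force: [-6.2, 3.7, 17.4]
gripper_width: 0.273
gripper_force: 29.9
```

```bash
python3 -c "
from h import *
st()"
```

```text
t 16.4 tcp [ 0.5226 -0.1288  0.0843] yawy -103.79 z [ 1.3e-03 -9.0e-04 -1.0e+00] F [-6.2  3.7 17.4] M [ 0.93  2.03 -0.  ] w 23.8 gf 29.9 j [3.0, 21.0, -21.0, 0.0, -48.0, 73.0]
```

It stopped hard at 0.0843 (predicted 0.0844) with 17 N, well over the spring's 8 N. One last look to check the drawer and the bystanders.

```bash
python3 -c "
from h import *
i=r.capture('scene');cv2.imwrite('pics/s2.png',cv2.resize(i[90:390,130:530],(800,600),interpolation=cv2.INTER_CUBIC));st()"
```

```text
t 16.45 tcp [ 0.5226 -0.1288  0.0843] yawy -103.79 z [ 1.4e-03 -9.0e-04 -1.0e+00] F [-6.6  3.  19.2] M [0.85 1.99 0.03] w 23.8 gf 29.9 j [3.0, 21.0, -21.0, 0.0, -48.0, 73.0]
```

View pics/s2.png

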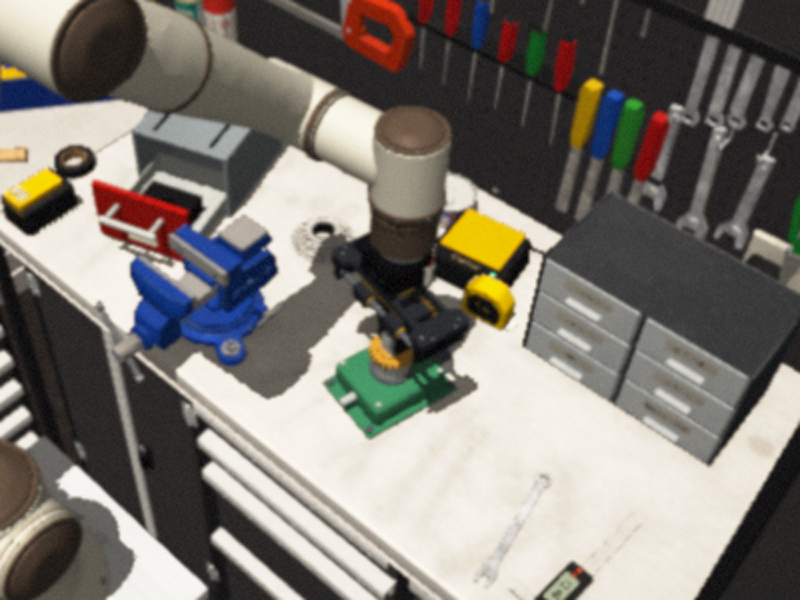

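The drawer is open at (145,220), the gear sits flat on the hub at (390,352), and the bystanders in view look undisturbed. The bottle is hidden behind the arm. I'm handing the job in.

```bash
python3 -c "
from station import r
print(r.finish_job())"
```

```text
the job is handed in; nothing more can be done
None
```

The job is handed in at about 16.5 s: the drawer is open at its stop, and the gear is seated on the hub, still gripped and pressed home with about 18 N; the bystanders in the last picture looked undisturbed, but the bottle was hidden behind the arm.

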